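# Tip the carton down into the drawer and shut it

### The arm

A 6-joint arm with a two-finger parallel gripper is mounted at the origin on the work surface. World frame = base frame: x ahead of the robot, y to its left, z up, the work surface at z = 0. Lengths are in mm, angles in degrees, forces in N, time in s.
With the tool pointing down it reaches from about 300 to 850 mm from the base axis. Payload 4.2 kg.
Tool frame: the origin (TCP) lies midway between the tips of the shut fingers; the grasp point (between the pads) lies 19 mm behind it; z points along the fingers, y is the line along which they close (so a half turn about z gives the same grasp; the last joint's range is limited). The gripper opens to 91 mm and grips with 3 to 60 N. Pads are 32 mm wide; open, the fingers measure 118 mm over their backs; the gripper's body (76 mm by 178 mm) begins 60 mm behind the grasp point.
Start: joints at [68.239, 18.312, 89.639, -0, 72.044, -1.146], TCP at [202.453, 538.197, 213.976] pointing down, gripper open.
Joint ranges: [-177.97, 177.97], [-48.28, 115.42], [12.27, 149.76], [-77.06, 257.06], [2.81, 150.46], [-146.56, 146.56]. Speed limits (degrees/s): [147.25, 147.25, 180, 180, 180, 180].

### API

Orientations are given as [roll, pitch, yaw] about the fixed x, y, z axes, in that order (R = Rz(yaw) Ry(pitch) Rx(roll)).
In Python, from workcell import env gives the robot as it stands.
- The arm moves only by the shell command python3 -m jog 'ROWS' [FORCE]. ROWS is a JSON object of lists of equal length, an entry for each row: "jaw": the finger opening in mm, from 0 to 91.2; "slide": the shift along the tool's x, y, z in units of 30 mm (1.0 is 30 mm), a list of three; "spin": the turn about the tool's z in units of 8 degrees (1.0 is 8 degrees). In form: {"jaw": [jaw, ...], "slide": [[dx, dy, dz], ...], "spin": [spin, ...]}. A call has 1 to 10 rows; each row shifts and turns the commanded pose from where the row before left it, along the tool's axes as they then stand; what a row does not reach is not made up. A row lasts 1/10 s, in which the tool goes at most 50 mm and 8.59 degrees, less where a joint would pass 70% of its speed; a pose out of reach is approached as far as the arm can. A call is refused whole if a number of a shift passes 1 or a number of a turn 1, either way. A call with a gripper value outside its range is refused whole. The fingers move at their own pace and stop on an object; FORCE is the grip in N (left out, the last holds). Time passes only in rows, so rows that do not move let the fingers close. It gives the time, the measured TCP pose, the force, the opening and the grip force at its end, in the units of the state.
- env.state(): the state, without advancing time (a new reading comes with each control period).
- env.grab_frame(name): name is "side" or "top"; returns the picture (400x640x3 uint8, red, green, blue); there is no depth.
- env.camera_model(name): a dict with "fx", "fy", "cx", "cy" (pixels), "D" ([k1, k2, p1, p2, k3] as OpenCV has them; the pictures are not rectified), "camera_from_world" (4x4, takes a point from world to camera coordinates). Camera axes: x right, y up, looking along -z (the intrinsics and any distortion apply to the point x, -y, -z); pixel columns grow to the right and rows downward; lengths in mm; the calibration is good to about 2 mm. A picture is of the moment at which its call begins. camera_model takes no time and is no camera call.
- env.job_done(): hands the job in; it is judged then, once.
The state is a dict: "time_s": time; "qpos": joint angles; "qvel": joint speeds; "effort": joint torques, N m; "ee_pos": TCP position; "ee_rot": TCP orientation; "force": force on the tool from outside, world axes, zero at the start; "torque": the same for the moment, N m; "gripper_width": finger opening in mm; "gripper_force": force on a finger pad.
Only numpy, scipy, OpenCV 4.12 (cv2) and the standard library are available. Lean on these libraries where they do the work, as an engineer would, in place of code of your own. Each camera call takes 0.05 s, during which the arm holds its last target. There are 200 camera calls.

### The job

The small carton stands upright in the open drawer and is too tall for the drawer to close. With the fingertips, tip it over so that it lies flat on its broad side on the cork panel in the middle of the drawer floor, along the panel's length, and then push the drawer fully shut. Do not grip or lift anything, and leave the chopstick rest in the drawer, the ramekins and the embosser alone.

Things in the scene. Friction and masses are not known exactly. Their poses are not given: they have to be found in the camera images.
- carton: White card carton, 60 (its x) x 36 (its y, the thin way) x 140 mm tall (its z), 125 to 250 g; origin: centre of its underside. Starts upright on the drawer floor at the left or right end of the cork panel, its y within 0.08 rad of the panel's y. Pushed near the top along its y it tips about its foot edge and, past 0.25 rad, falls by itself; pushed low it slides. Press under 15 N.
- carton_mid (a point): The carton's centre, 70 mm along the carton's z from its origin; same axes as the carton. When the carton tips towards the panel's middle and lies on a 60 x 140 mm side, this point ends about 88 mm (horizontally) from where it stood.
- zone (a point): Centre of the cork panel, 110 (x) x 190 mm (y), flush in the white drawer floor, 10 mm above the counter; moves with the drawer. z up, y along the panel's length, -x the way the drawer opens. The drawer is 294 mm wide inside (y), its side walls end 48 mm above the counter, the inner face of its front is 62 mm to -x. A clear sprung flap divider, 32 mm high, stands 66 mm to +x.
- drawer_front (a point): Middle of the outer face of the drawer's plain front (no handle), 33 mm above the counter; the front is 330 mm wide, 14 mm thick and spans 4 to 62 mm above the counter. Axes as the zone: +x is the way to push it shut.
- drawer (a joint): How far the drawer is open, m: 0 fully shut, about 0.18 at the start, 0.195 at most. It slides against about 2 N and stays where it is left.
- unit: The fixed wooden housing the drawer slides into, 225 (x) x 334 (y) x 74 mm tall, its opening 62 mm high; origin at the bottom middle of its front, which the inner face of the drawer's front meets when shut. A steel cake lifter lies fixed on its top, more than 125 mm back from the front, reaching 98 mm above the counter.
- chopstick_rest: Bamboo chopstick rest, 60 (x) x 20 (y) x 15 mm, loose on the drawer floor at the other end of the panel, across from the carton; origin at the centre of its underside. Bystander.
- ramekin_a: Glass ramekin, 76 mm across, 45 mm high, on the counter beside the drawer unit's left (+y) side; origin at the centre of its underside. Bystander.
- ramekin_b: The second, equal glass ramekin, farther from the robot than the first. Bystander.
- embosser: Fondant embosser, a stamp 54 mm across at its foot with an upright handle, 68 mm tall, on the counter beside the drawer unit's right (-y) side; origin at the centre of its underside. Bystander.
Mind the look-alikes: they are no part of the job. Of the things like the carton, leave any that is pink; of the rest the smaller one is meant.

How it is judged (in metres and radians):
On the way, in this order (a step that is already met when the one before it is completed fails the run):
1. the carton lies at rest on its broad side on the cork panel, the drawer still open (angle between carton's own z axis and vertical above 1.45 rad and angle between the y axis of carton and the z axis of zone, either way round below 0.12 rad and x of carton_mid in the frame of zone between -0.033 and 0.033 m and y of carton_mid in the frame of zone between -0.033 and 0.033 m and angle between the z axis of carton and the y axis of zone, either way round below 0.4 rad and linear speed of carton below 0.02 m/s and angular speed of carton below 0.2 rad/s and value of joint drawer above 0.12 m), for 0.2 s.
2. the drawer is shut with the carton lying in it (angle between carton's own z axis and vertical above 1.45 rad and angle between the y axis of carton and the z axis of zone, either way round below 0.12 rad and x of carton_mid in the frame of zone between -0.033 and 0.033 m and y of carton_mid in the frame of zone between -0.033 and 0.033 m and angle between the z axis of carton and the y axis of zone, either way round below 0.4 rad and value of joint drawer below 0.006 m), for 0.2 s.
At the end, for the whole second after the job is handed in: The carton lies at rest flat on its broad side (within 0.12 rad) on the cork panel, its length along the panel within 0.4 rad, its centre within 33 mm of the panel's centre in each direction (so it overlaps the border by 8 mm at most when straight); the drawer is shut to within 6 mm (all of step 2 and linear speed of carton below 0.02 m/s and angular speed of carton below 0.2 rad/s); the robot touches nothing.
It fails at once if the carton is lifted (height (world z) of carton_mid above 0.098 m or (angle between carton's own z axis and vertical above 1.3 rad and height (world z) of carton_mid above 0.06 m)).
It fails at once if the carton is gripped or pressed with more than 15 N (contact force between the fingers and carton above 15 N).
It fails at once if the drawer is pushed in while the carton still stands (value of joint drawer below 0.14 m and angle between carton's own z axis and vertical below 0.5 rad).
It fails at once if the chopstick rest is touched by the robot or knocked by the carton (contact force between any of the arm, the fingers, carton and chopstick_rest above 0.5 N).
It fails at once if a ramekin or the embosser is moved more than 15 mm or tipped (distance of any of ramekin_a, ramekin_b, embosser from where it was at the start of the episode above 0.015 m or angle between any of ramekin_a, ramekin_b, embosser's own z axis and vertical above 0.3 rad).
It also fails if it takes over 43 s, if anything falls off the work surface, if the arm or the gripper's body presses on something with over 40 N, if the wrist force passes 120 N, or if a joint passes its speed limit or range.

## Working session

There is one attempt and no reset: what is moved stays moved. The work goes in short steps, Python scripts to look and compute and a shell command to move; the robot and the scene stay as the last step left them, time stands still between calls to the robot, and variables do not carry over. Pictures are saved under pics/ and viewed, at most 10 in all, crops included, and the job is handed in when it is done.

```bash
mkdir -p pics; cat > h.py <<'E'
import numpy as np, cv2
from workcell import env
def ray(cam,u,v):
    m=env.camera_model(cam);K=np.array([[m['fx'],0,m['cx']],[0,m['fy'],m['cy']],[0,0,1]])
    p=cv2.undistortPoints(np.array([[[u,v]]],float),K,np.array(m['D']))[0,0]
    T=np.array(m['camera_from_world']);R=T[:3,:3];c=-R.T@T[:3,3]
    return c,R.T@np.array([p[0],-p[1],-1])
def at(cam,u,v,z):
    c,d=ray(cam,u,v);return (c+d*(z-c[2])/d[2]).round(1)
def px(cam,P):
    m=env.camera_model(cam);K=np.array([[m['fx'],0,m['cx']],[0,m['fy'],m['cy']],[0,0,1]])
    T=np.array(m['camera_from_world']);q=T[:3,:3]@np.array(P,float)+T[:3,3]
    return cv2.projectPoints(np.array([[q[0],-q[1],-q[2]]]),np.zeros(3),np.zeros(3),K,np.array(m['D']))[0][0,0].round(1)
E
python3 - <<'E'
from h import *
for n in('side','top'):
    cv2.imwrite(f'pics/{n}0.png',env.grab_frame(n)[:,:,::-1]);print(n,ray(n,320,200))
s=env.state();print(s['ee_pos'],s['ee_rot'],s['gripper_width'],s['time_s'])
E
```

```text
side (array([ 182.67111958, -582.25659163,  799.46680209]), array([ 0.4014778 ,  0.58709309, -0.70299681]))
top (array([ 5.14869075e+02, -5.12428760e-01,  1.12765992e+03]), array([ 7.30414152e-02,  8.69703913e-04, -9.97334796e-01]))
[202.26110567 537.76453299 213.20075659] [-1.79908644e+02 -3.13354172e-03  1.59383446e+02] 91.14654603342042 0.1
```

View pics/side0.png

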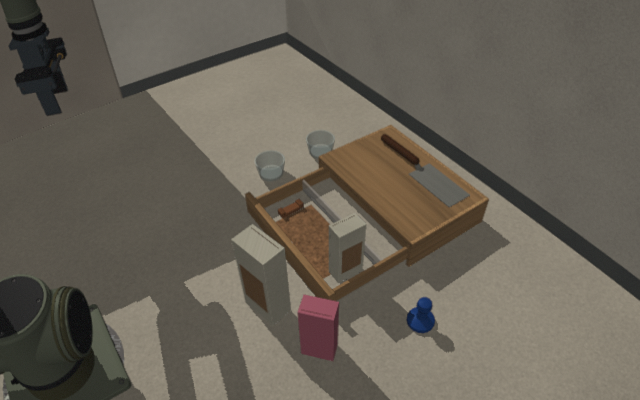

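View pics/top0.png

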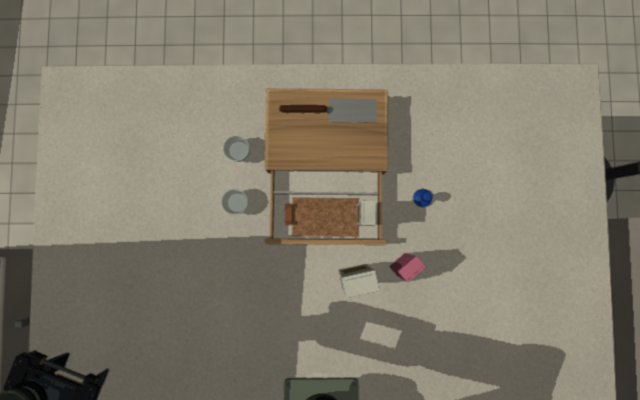

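The carton in the drawer is at the right (-y) end, at top (369,212). The larger white carton and the pink one stand in front of the drawer, and the chopstick rest is at the left, at (290,215). I'll enlarge the drawer area.

```bash
python3 - <<'E'
from h import *
a=cv2.imread('pics/top0.png')[160:300,260:440];cv2.imwrite('pics/c1.png',cv2.resize(a,None,fx=4.4,fy=4.2857,interpolation=cv2.INTER_CUBIC)[:600,:792])
b=cv2.imread('pics/side0.png')[190:310,240:400];cv2.imwrite('pics/c2.png',cv2.resize(b,None,fx=5,fy=5,interpolation=cv2.INTER_CUBIC))
E
```

```text
(no output)
```

View pics/c1.png

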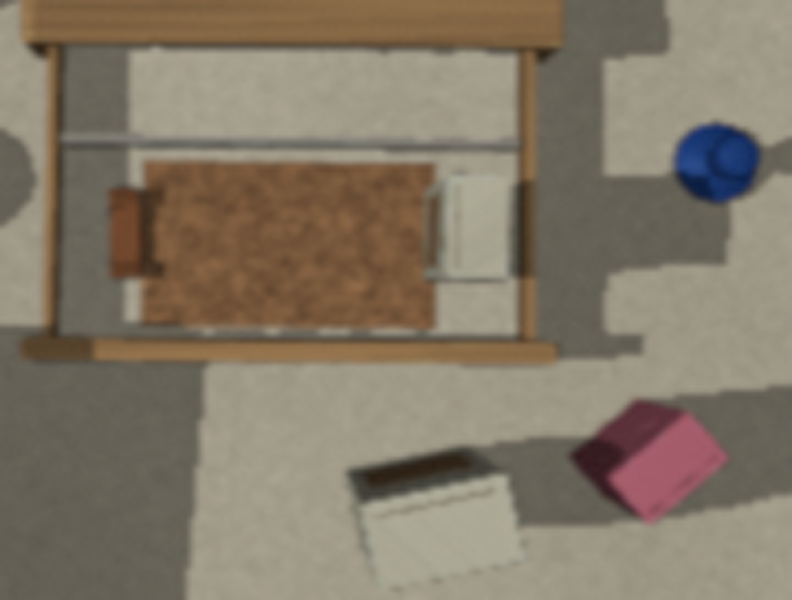

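View pics/c2.png

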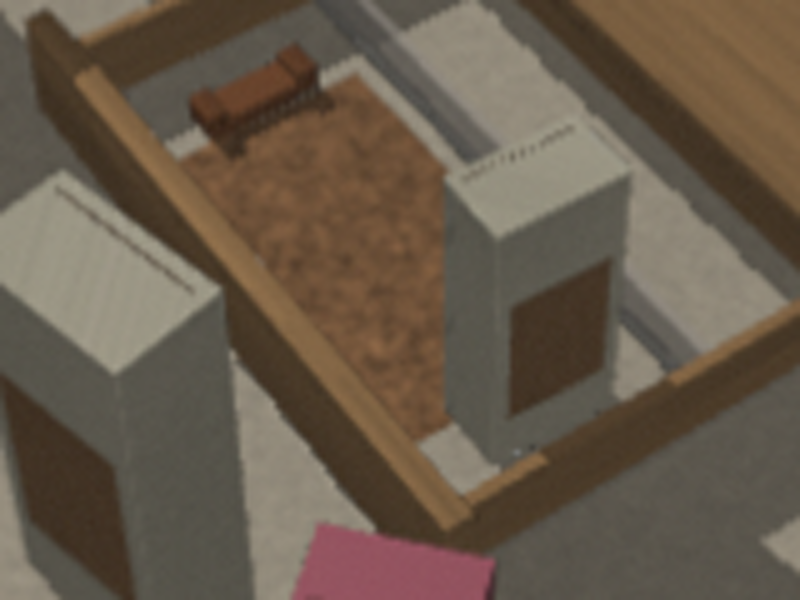

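The top crop shows the carton's top face at x 440–510, y 174–279. The cork spans x 143–435, y 162–328, and the drawer front's top edge is at y 340–360. Next I'll convert these to world positions.

```bash
python3 - <<'E'
from h import *
def c1(x,y,z): return at('top',260+(x+.5)/4.4-.5,160+(y+.5)/4.2857-.5,z)
def c2(x,y,z): return at('side',240+(x+.5)/5-.5,190+(y+.5)/5-.5,z)
print('carton top');C=[c1(*p,150) for p in[(446,174),(510,176),(506,279),(440,279)]];print(C,np.mean(C,0))
print('carton top side');C=[c2(*p,150) for p in[(447,175),(572,117),(630,175),(498,236)]];print(C,np.mean(C,0))
print('foot side view',c2(498,462,10),c2(445,412,10))
print('cork');C=[c1(*p,10) for p in[(145,162),(434,162),(436,328),(141,327)]];print(C,np.mean(C,0))
print('front top',[c1(*p,62) for p in[(22,340),(20,360),(556,343),(556,361)]])
print('rest',[c1(*p,25) for p in[(110,188),(143,188),(110,277),(143,277)]])
print('walls',c1(537,200,48),c1(520,200,48),c1(45,200,48), 'unit front',c1(290,46,74))
print('big white top',[c1(*p,200) for p in[(360,510),(505,472),(525,562),(388,590)]])
print('pink top',[c1(*p,130) for p in[(612,470),(685,410),(727,458),(652,522)]])
print('big white side',[c2(*p,200) for p in[(62,172),(220,290),(115,372)]])
E
```

```text
carton top
[array([ 585.6, -101.5,  150. ]), array([ 584.3, -137.7,  150. ]), array([ 524.6, -134.6,  150. ]), array([524.8, -97.5, 150. ])] [ 554.825 -117.825  150.   ]
carton top side
[array([ 530.3, -101.8,  150. ]), array([ 585.4, -105.2,  150. ]), array([ 584.6, -140.8,  150. ]), array([ 527.9, -136.3,  150. ])] [ 557.05  -121.025  150.   ]
foot side view [ 531.1 -136.    10. ] [ 528.4 -103.5   10. ]
cork
[array([604.4,  78.4,  10. ]), array([ 603.7, -108.3,   10. ]), array([ 494. , -108.5,   10. ]), array([495.3,  80.9,  10. ])] [549.35  -14.375  10.   ]
front top [array([488.3, 149.9,  62. ]), array([475.8, 151.1,  62. ]), array([ 485.3, -176.8,   62. ]), array([ 474. , -176.6,   62. ])]
rest [array([586.2,  99.6,  25. ]), array([586.1,  78.6,  25. ]), array([528.1,  99.5,  25. ]), array([528. ,  78.5,  25. ])]
walls [ 576.1 -168.6   48. ] [ 576.1 -158.    48. ] [577.2 138.1  48. ] unit front [672.  -14.7  74. ]
big white top [array([399.1, -48.9, 200. ]), array([ 419.3, -125.9,  200. ]), array([ 370.8, -135.9,  200. ]), array([356.2, -63.4, 200. ])]
pink top [array([ 413. , -196.5,  130. ]), array([ 447.7, -238.8,  130. ]), array([ 419.6, -262.3,  130. ]), array([ 382.7, -218.8,  130. ])]
big white side [array([398.2, -61.8, 200. ]), array([ 414.5, -136.9,  200. ]), array([ 369.8, -146.1,  200. ])]
```

```bash
python3 -m jog '{"jaw":[0,0,0,0,0,0,0,0,0,0],"slide":[[0,0,0],[0,0,0],[0,0,0],[-1,-1,0],[-1,-1,0],[-1,-1,0],[-1,-1,0],[-1,-1,0],[-1,-1,0],[-1,-1,0]],"spin":[-0.86,-0.86,-0.86,0,0,0,0,0,0,0]}' 10
```

```text
time_s: 1.1
ee_pos: [413.4, 326.8, 213.7]
ee_rot: [-180.0, -0.0, -180.0]
force: [-0.2, 0.5, -0.8]
gripper_width: 14.0
gripper_force: 0.0
```

```bash
python3 -m jog '{"jaw":[0,0,0,0,0,0,0,0,0,0],"slide":[[-1,-1,0],[-1,-1,0],[-1,-1,0],[-1,-1,0],[-0.8,-1,0],[0,-1,0],[0,-1,0],[0,-1,0],[0,-1,0],[0,-1,0]],"spin":[0,0,0,0,0,0,0,0,0,0]}'; python3 -m jog '{"jaw":[0,0,0,0,0,0,0,0,0],"slide":[[0,-1,0],[0,-1,0],[0,-1,0],[0,-1,0],[0,-1,0],[0,-1,0],[0,-0.7,0],[0,0,0],[0,0,0]],"spin":[0,0,0,0,0,0,0,0,0]}'
```

```text
time_s: 2.1
ee_pos: [556.3, 27.1, 213.5]
ee_rot: [180.0, -0.1, -180.0]
force: [-0.1, -0.5, -0.3]
gripper_width: 0.7
gripper_force: 0.0
time_s: 3.0
ee_pos: [556.5, -172.4, 213.5]
ee_rot: [179.9, -0.1, 180.0]
force: [-0.2, 0.8, -0.6]
gripper_width: 0.5
gripper_force: 0.0
```

```bash
python3 -m jog '{"jaw":[0,0,0,0,0,0,0,0,0,0],"slide":[[0,0,0.9],[0,0,0.9],[0,0,0.8],[0,0,0],[0,0.2,0],[0,0.2,0],[0,0.2,0],[0,0.15,0],[0,0.15,0],[0,0.15,0]],"spin":[0,0,0,0,0,0,0,0,0,0]}'; python3 - <<'E'
from h import *
a=env.grab_frame('side')[:,:,::-1][170:310,230:410];b=env.grab_frame('top')[:,:,::-1][170:310,260:440]
cv2.imwrite('pics/p1.png',cv2.resize(np.hstack([a,b]),None,fx=2.2,fy=2.2,interpolation=cv2.INTER_CUBIC))
E
```

```text
time_s: 4.0
ee_pos: [556.9, -140.8, 136.3]
ee_rot: [-180.0, 0.0, -180.0]
force: [-0.0, -0.0, -0.2]
gripper_width: 0.7
gripper_force: 0.1
```

View pics/p1.png

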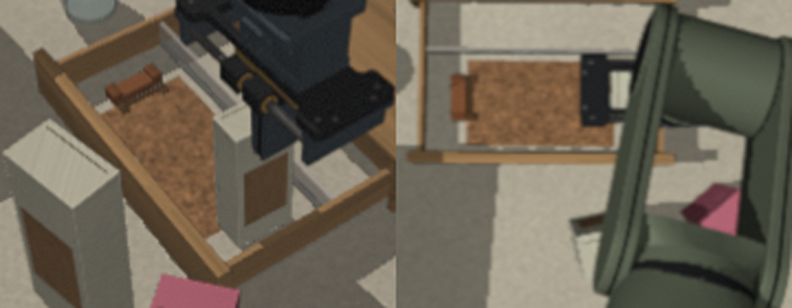

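The shut fingers are against the carton's outer face near its top, and the carton is still about upright. I'll keep pushing slowly.

```bash
python3 -m jog '{"jaw":[0,0,0,0,0,0,0,0,0,0],"slide":[[0,0.15,0],[0,0.15,0],[0,0.15,0],[0,0.15,0],[0,0.15,0],[0,0.15,0],[0,0.15,0],[0,0.15,0],[0,0,0],[0,0,0]],"spin":[0,0,0,0,0,0,0,0,0,0]}'; python3 - <<'E'
from h import *
a=env.grab_frame('side')[:,:,::-1][170:310,230:410];b=env.grab_frame('top')[:,:,::-1][170:310,260:440]
cv2.imwrite('pics/p2.png',cv2.resize(np.hstack([a,b]),None,fx=2.2,fy=2.2,interpolation=cv2.INTER_CUBIC))
E
```

```text
time_s: 5.1
ee_pos: [556.8, -105.1, 136.0]
ee_rot: [-180.0, 0.0, -180.0]
force: [-0.4, 0.2, 0.4]
gripper_width: 0.5
gripper_force: 0.0
```

View pics/p2.png

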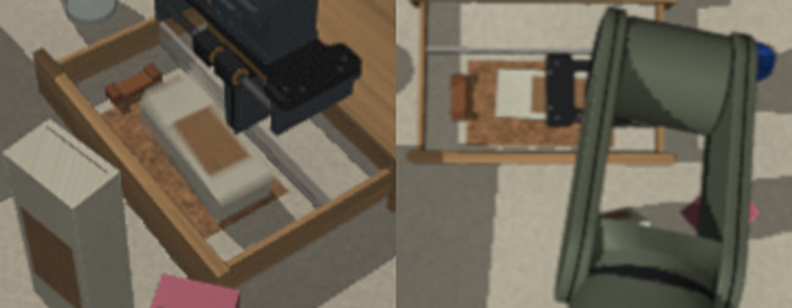

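The carton has fallen flat onto the cork. I'll clear the arm and measure where it lies.

```bash
python3 -m jog '{"jaw":[0,0,0,0,0,0,0,0,0,0],"slide":[[0,0,-0.9],[0,0,-0.9],[0,0.7,-0.9],[0,1,0],[0,1,0],[0,1,0],[0,1,0],[0,1,0],[0,1,0],[0,1,0]],"spin":[0,0,0,0,0,0,0,0,0,0]}';python3 -m jog '{"jaw":[0,0,0,0,0,0,0],"slide":[[1,0.5,0],[1,0.5,0],[1,0,0],[1,0,0],[0,0,0],[0,0,0],[0,0,0]],"spin":[0,0,0,0,0,0,0]}'; python3 - <<'E'
from h import *
a=env.grab_frame('top')[:,:,::-1];cv2.imwrite('pics/top3f.png',a)
cv2.imwrite('pics/top3.png',cv2.resize(a[160:300,250:430],None,fx=4,fy=4,interpolation=cv2.INTER_CUBIC))
cv2.imwrite('pics/side3f.png',env.grab_frame('side')[:,:,::-1])
E
```

```text
time_s: 6.2
ee_pos: [556.6, 126.8, 217.0]
ee_rot: [180.0, 0.0, -180.0]
force: [0.2, 0.4, 0.6]
gripper_width: 0.4
gripper_force: 0.0
time_s: 6.9
ee_pos: [437.8, 155.8, 217.2]
ee_rot: [180.0, 0.1, 180.0]
force: [0.4, 0.7, -0.5]
gripper_width: 0.4
gripper_force: 0.0
```

View pics/top3.png

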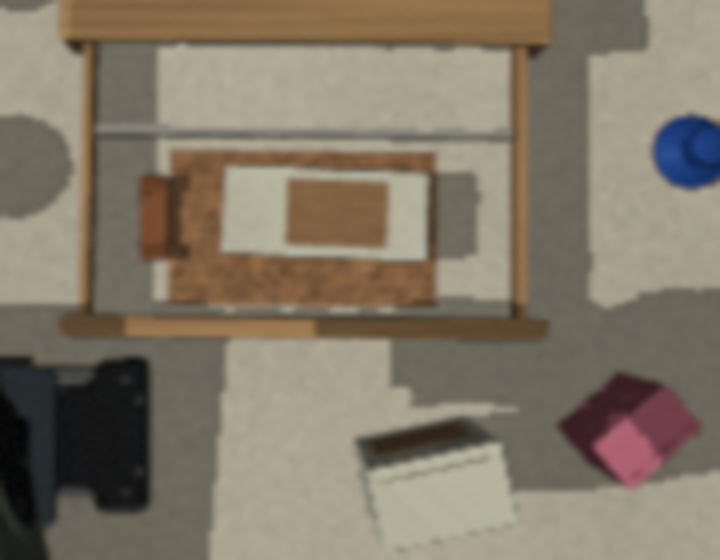

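The carton lies flat on the cork, with corners at (223,166), (432,172), (429,261) and (221,253). The chopstick rest hasn't moved, at (155,217).

```bash
python3 - <<'E'
from h import *
def c(x,y,z): return at('top',250+(x+.5)/4-.5,160+(y+.5)/4-.5,z)
C=np.array([c(*p,46) for p in[(223,166),(432,172),(429,261),(221,253)]]);print(C.tolist(),C.mean(0))
Z=np.array([c(*p,10) for p in[(171,151),(435,152),(435,306),(170,303)]]);print(Z.tolist(),Z.mean(0))
print(c(300,317,62),c(300,338,62),env.state()['time_s'])
# big carton height: its bottom/top in gripper region
E
```

```text
[[591.1, 40.7, 46.0], [586.5, -103.0, 46.0], [525.4, -100.3, 46.0], [531.4, 42.1, 46.0]] [558.6   -30.125  46.   ]
[[604.5, 79.0, 10.0], [603.1, -108.7, 10.0], [494.0, -107.6, 10.0], [496.8, 79.6, 10.0]] [549.6   -14.425  10.   ]
[488.  -11.7  62. ] [473.9 -11.6  62. ] 7.0
```

```bash
python3 -m jog '{"jaw":[0,0,0,0,0,0,0,0,0,0],"slide":[[0,-1,0],[0,-1,0],[0,-1,0],[0,-0.9,0],[0,0,1],[0,0,1],[0,0,1],[0,0,1],[0,0,1],[0,0,0.9]],"spin":[0,0,0,0,0,0,0,0,0,0]}';python3 -m jog '{"jaw":[0,0,0,0,0,0,0,0,0,0],"slide":[[0,0,0.3],[0,0,0],[-0.05,0,0],[-0.1,0,0],[-0.1,0,0],[-0.1,0,0],[-0.1,0,0],[-0.1,0,0],[-0.1,0,0],[-0.1,0,0]],"spin":[0,0,0,0,0,0,0,0,0,0]}'; python3 -m jog '{"jaw":[0,0,0,0,0,0,0,0,0,0],"slide":[[-0.1,0,0],[-0.1,0,0],[-0.12,0,0],[-0.14,0,0],[-0.16,0,0],[-0.18,0,0],[-0.2,0,0],[-0.2,0,0],[-0.2,0,0],[-0.2,0,0]],"spin":[0,0,0,0,0,0,0,0,0,0]}'
```

```text
time_s: 8.0
ee_pos: [437.6, 38.6, 38.5]
ee_rot: [180.0, 0.0, 180.0]
force: [0.1, 0.6, 0.2]
gripper_width: 0.2
gripper_force: 0.0
time_s: 9.0
ee_pos: [459.0, 38.8, 30.9]
ee_rot: [180.0, -0.1, -180.0]
force: [-3.2, -0.2, 2.7]
gripper_width: 0.6
gripper_force: 1.4
time_s: 10.0
ee_pos: [507.7, 38.8, 30.9]
ee_rot: [180.0, -0.0, -180.0]
force: [-2.1, -2.0, -0.2]
gripper_width: 0.4
gripper_force: 1.2
```

```bash
python3 -m jog '{"jaw":[0,0,0,0,0,0,0,0,0,0],"slide":[[-0.2,0,0],[-0.2,0,0],[-0.2,0,0],[-0.2,0,0],[-0.2,0,0],[-0.2,0,0],[-0.2,0,0],[-0.2,0,0],[-0.2,0,0],[-0.2,0,0]],"spin":[0,0,0,0,0,0,0,0,0,0]}'; python3 -m jog '{"jaw":[0,0,0,0,0,0,0,0,0,0],"slide":[[-0.2,0,0],[-0.2,0,0],[-0.2,0,0],[-0.2,0,0],[-0.16,0,0],[-0.14,0,0],[-0.12,0,0],[-0.1,0,0],[-0.1,0,0],[-0.1,0,0]],"spin":[0,0,0,0,0,0,0,0,0,0]}'; python3 -m jog '{"jaw":[0,0,0,0,0,0],"slide":[[-0.1,0,0],[-0.1,0,0],[-0.1,0,0],[-0.08,0,0],[-0.06,0,0],[-0.05,0,0]],"spin":[0,0,0,0,0,0]}'
```

```text
time_s: 11.0
ee_pos: [567.7, 38.9, 31.0]
ee_rot: [180.0, 0.0, -180.0]
force: [-2.1, -0.7, -0.5]
gripper_width: 0.7
gripper_force: 1.2
time_s: 12.0
ee_pos: [612.9, 38.9, 31.0]
ee_rot: [180.0, -0.0, -180.0]
force: [-2.4, -1.6, -0.2]
gripper_width: 0.4
gripper_force: 1.1
time_s: 12.6
ee_pos: [627.7, 38.9, 30.9]
ee_rot: [180.0, 0.0, -180.0]
force: [-2.1, -2.4, 0.2]
gripper_width: 0.1
gripper_force: 1.0
```

```bash
python3 -m jog '{"jaw":[0,0,0,0,0],"slide":[[-0.06,0,0],[-0.06,0,0],[-0.06,0,0],[-0.06,0,0],[-0.06,0,0]],"spin":[0,0,0,0,0]}'; python3 -m jog '{"jaw":[0,0],"slide":[[-0.05,0,0],[-0.05,0,0]],"spin":[0,0]}'
```

```text
time_s: 13.1
ee_pos: [636.6, 38.9, 31.0]
ee_rot: [180.0, 0.0, -180.0]
force: [-2.8, -0.9, -0.1]
gripper_width: 0.6
gripper_force: 1.1
time_s: 13.3
ee_pos: [639.6, 38.9, 30.9]
ee_rot: [180.0, 0.0, -180.0]
force: [-2.8, -1.3, -1.1]
gripper_width: 0.8
gripper_force: 1.0
```

Not at the stop yet, so I'll creep further until the force rises.

```bash
for i in 1; do python3 -m jog '{"jaw":[0,0],"slide":[[-0.04,0,0],[-0.04,0,0]],"spin":[0,0]}' | sed -n '2p;4p'; python3 -m jog '{"jaw":[0,0],"slide":[[-0.04,0,0],[-0.04,0,0]],"spin":[0,0]}' | sed -n '2p;4p'; done
```

```text
ee_pos: [642.0, 38.9, 30.9]
force: [-1.6, -1.0, -0.3]
ee_pos: [644.3, 38.9, 30.9]
force: [-1.9, -1.5, 1.0]
```

```bash
python3 -m jog '{"jaw":[0,0],"slide":[[-0.04,0,0],[-0.04,0,0]],"spin":[0,0]}' | sed -n '2p;4p'; python3 - <<'E'
from h import *
a=env.grab_frame('side')[:,:,::-1][110:310,230:500];cv2.imwrite('pics/s5.png',cv2.resize(a,None,fx=2.9,fy=2.9,interpolation=cv2.INTER_CUBIC))
E
```

```text
ee_pos: [644.3, 38.9, 31.0]
force: [-9.1, -0.5, 5.8]
```

View pics/s5.png

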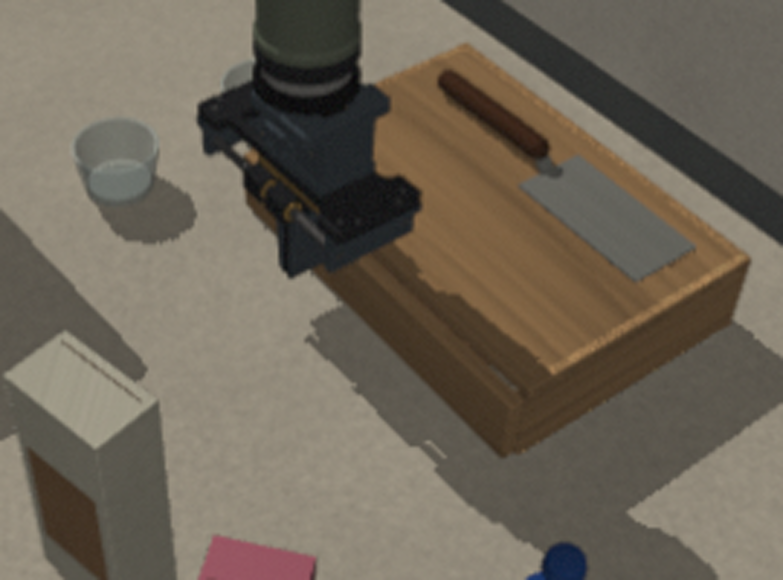

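The force jumped to 9 N with no further motion, and the picture shows the drawer front flush with the unit. I'll back off and hand in.

```bash
python3 -m jog '{"jaw":[0,0,0,0,0,0,0,0,0,0],"slide":[[0.3,0,0],[0.7,0,0],[0.7,0,0],[0.7,0,0],[0,0,0],[0,0,-0.5],[0,0,-0.5],[0,0,0],[0,0,0],[0,0,0]],"spin":[0,0,0,0,0,0,0,0,0,0]}'; python3 - <<'E'
from h import *
f=env.grab_frame('top')[:,:,::-1][140:280,250:430];cv2.imwrite('pics/t6.png',cv2.resize(f,None,fx=4,fy=4,interpolation=cv2.INTER_CUBIC))
E
```

```text
time_s: 14.95
ee_pos: [574.7, 38.9, 60.2]
ee_rot: [180.0, -0.0, -180.0]
force: [0.2, -0.5, 0.6]
gripper_width: 0.3
gripper_force: 0.0
```

View pics/t6.png

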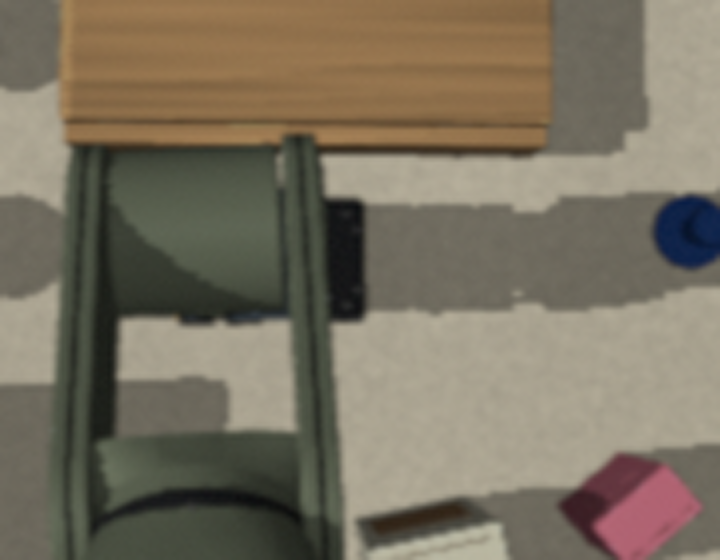

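The drawer front (rows 122–150) is flush with the unit along its whole width. The gripper is clear, and the embosser is where it was.

```bash
python3 -c "
from workcell import env
print(env.job_done())"
```

```text
the job is handed in; nothing more can be done
None
```

The job is handed in: the carton was tipped flat onto the cork panel, about 9 mm (x) and 16 mm (y) from its centre, and the drawer was pushed to its stop. I couldn't see the carton again once the drawer was shut, and no verdict came back.

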